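Put the biscuit stamp away in the push-to-open drawer

TASK

Put the wooden biscuit stamp away: press the blue button so that the hidden drawer of its box springs out, then stand the stamp upright in that drawer and leave the drawer open. Keep the red-buttoned box shut, and do not disturb the green tin and the small cream bowl.

Things in the scene. Friction and masses are not known exactly. Their poses are not given: they have to be found in the camera images.
- blue_box: light wooden drawer box fixed to the surface, 134 deep x 144 wide x 96 mm high, with a round blue push button on top; origin at the centre of its underside; its flat, handleless front faces its own -x, z up. It hides one drawer behind that front. Pressing the blue button releases the drawer, which a spring slides out 105 mm along the box's -x and holds there.
- blue_box_button_top (a point): centre of the top face of the blue button (40 mm across, 120 mm above the surface). It goes down 8 mm against a spring (about 5 N at the bottom); the catch lets go about 5 mm down (3 to 4 N), and the button then springs back up.
- blue_box_drawer (a joint): travel of the blue-buttoned box's drawer: 0 shut, 0.105 m fully out; it slides out by itself within about a second of being released, and stays out under a light spring
- blue_box_drawer_floor (a point): point on the floor of that drawer, 13 mm above the work surface, at the middle of the part that lies open once the drawer is out; moves with the drawer, axes as the box's. Inside the tray is 106 mm wide (y); once out, about 45 mm lie open either way along x from this point. Side walls 4 mm thick rise 40 mm above the floor; the drawer front, on the -x side, rises 73 mm above the floor (86 mm above the surface).
- red_box: light wooden drawer box fixed to the surface, 134 deep x 144 wide x 96 mm high, with a round red push button on top; origin at the centre of its underside; its flat, handleless front faces its own -x, z up. It hides one drawer behind that front, worked by the red button; it must stay shut.
- red_box_drawer (a joint): travel of the red-buttoned box's drawer: 0 shut, 0.105 m fully out
- stamp_center (a point): centre, half-way up, of the biscuit stamp: turned wooden stamp with a knob at the top, standing upright, 28 x 28 x 62 mm high (centre 31 mm above its foot), about 40 g; it can be gripped across its width anywhere in its upper half, at any yaw; z axis points up to the knob
- tin: round green lidded tin, 66 mm across, 45 mm high; origin at the centre of its underside; bystander
- shell_bowl: small cream bowl, 72 x 77 x 28 mm; origin at the centre of its underside; bystander
Mind the look-alikes: they are no part of the job. What is shaped like the part that bears stamp_center but orange or pink is not meant.

How it is judged:
On the way:
1. the drawer of the blue-buttoned box has sprung open (value of joint blue_box_drawer above 0.085 m), for 0.2 s.
At the end, for the whole second after the job is handed in: the stamp stands upright (within 14 degrees) on the floor inside the drawer of the blue-buttoned box, released; that drawer is out by more than 85 mm and the red-buttoned box's drawer by less than 20 mm (value of joint blue_box_drawer above 0.085 m and x of stamp_center in the frame of blue_box_drawer_floor between -0.045 and 0.065 m and y of stamp_center in the frame of blue_box_drawer_floor between -0.053 and 0.053 m and z of stamp_center in the frame of blue_box_drawer_floor between 0.02 and 0.04 m and angle between stamp_center's own z axis and vertical below 0.25 rad and value of joint red_box_drawer below 0.02 m); the robot touches nothing.
It fails at once if the drawer of the red-buttoned box opened (value of joint red_box_drawer above 0.02 m).
It fails at once if the tin was moved more than 30 mm (distance of tin from where it was at the start of the episode above 0.03 m).
It fails at once if the cream bowl was moved more than 30 mm (distance of shell_bowl from where it was at the start of the episode above 0.03 m).
It also fails if it takes over 51 s, if anything falls off the work surface, if the arm or the gripper's body presses on something with over 40 N, if the wrist force passes 120 N, or if a joint passes its speed limit or range.

ROBOT

A 6-joint arm with a two-finger parallel gripper is mounted at the origin on a cart in front of the work surface, level with it; the furniture and walls round the work are solid. World frame = base frame: x ahead of the robot, y to its left, z up, the work surface at z = 0. Lengths are in m, angles in rad, forces in N, time in s.
With the tool pointing down it reaches from about 0.3 to 0.775 m from the base axis. Payload 14.6 kg.
Tool frame: the origin (TCP) lies at the very end of the fingers, on their centre line; the grasp point (between the pads) lies 19 mm behind it; z points along the fingers, y is the line along which they close (so a half turn about z gives the same grasp; the last joint's range is limited). The gripper opens to 94 mm and grips with 3 to 60 N. Pads are 16 mm wide; open, the fingers measure 119 mm over their backs; the gripper's body (75 mm by 177 mm) begins 78 mm behind the grasp point.
Start: joints at [1.129, 0.3, 1.521, -0, 1.321, -0.067], TCP at [0.201, 0.512, 0.176] pointing down, gripper open.
Joint ranges: [-3.03, 3.03], [-0.79, 2.21], [0.23, 2.52], [-1.04, 4.18], [0, 3.07], [-2.55, 2.55]. Speed limits (rad/s): [2.22, 2.22, 2.57, 3.14, 3.14, 3.14].

INTERFACE

Orientations are given as [roll, pitch, yaw] about the fixed x, y, z axes, in that order (R = Rz(yaw) Ry(pitch) Rx(roll)).
In Python, from station import * gives the robot as it stands.
- The arm moves only by the tool jog_arm, never from a script. Its argument "rows" is a list of rows, each a list of 3 entries, a list of its own where there are three numbers: the shift along the tool's x, y, z in m, then the turn about the tool's z in degrees, then the finger opening in m, from 0 to 0.094. A call has 1 to 12 rows; each row shifts and turns the commanded pose from where the row before left it, along the tool's axes as they then stand; what a row does not reach is not made up. A row lasts 1/12 s, in which the tool goes at most 41.7 mm and 7.16 degrees, less where a joint would pass 70% of its speed; a pose out of reach is approached as far as the arm can. A call is refused whole if a number of a shift passes 0.0417 or a number of a turn 7.16, either way. A call with a gripper value outside its range is refused whole. The fingers move at their own pace and stop on an object; "squeeze" is the grip in N (left out, the last holds). Time passes only in rows, so rows that do not move let the fingers close. It gives the time, the measured TCP pose, the force, the opening and the grip force at its end, in the units of the state.
- get_obs(): the state, without advancing time (a new reading comes with each control period).
- camera(name): name is "scene" or "top" or "wrist"; returns a dict with "image" (400x640x3 uint8, red, green, blue), "range_z" (400x640 float32, m along the optical axis (not along the pixel's ray), 0 where there is no reading), "K" (3x3 intrinsics, pixels), "world_from_camera" (4x4, takes a point from camera to world coordinates); the wrist camera has in their place "T_tool_cam" (4x4, takes a point from camera to tool coordinates, whose origin is the TCP and whose axes are the flange's). Camera axes: x right, y up, looking along -z (the intrinsics and any distortion apply to the point x, -y, -z); pixel columns grow to the right and rows downward; lengths in m; the calibration is good to about 2 mm. The wrist camera is an equidistant fisheye: a pixel r from the principal point sees the ray r / f radians off the axis. A picture is of the moment at which its call begins: read the wrist's pose just before it.
- hand_in(): hands the job in; it is judged then, once.
Trained networks look in a picture, given as the dict that the camera call returned (one of the last four; its "shot" number tells which), for a name from the list of things; names that differ only in an ending like _2 or _b are one class to them, and where a whole thing is asked for, a point or a joint stands for the part that bears it (a point fixed in the world has none). Each returns a list of dicts, best first, with "p" (0 to 1); they miss things now and then, are a little off and sometimes report something else, mostly with a low value. They report only what shows in the picture. A call takes as long as a camera call. They do not tell look-alikes from the thing itself.
- search_frame(label, picture): "at" ([column, row] as shares, 0 to 1, of the picture: columns of its width, rows of its height, amid what is visible of it).
- spot_point(label, picture): "at" ([column, row] as shares, 0 to 1, of the picture: columns of its width, rows of its height: a listed point, or the origin of a listed thing).
The state is a dict: "time_s": time; "qpos": joint angles; "joint_vel": joint speeds; "tau": joint torques, N m; "ee_pos": TCP position; "eef_rot": TCP orientation; "force": force on the tool from outside, world axes, zero at the start; "moment": the same for the moment, N m; "grip_width": finger opening in m; "grip_force": force on a finger pad.
Only numpy, scipy, OpenCV 4.12 (cv2) and the standard library are available. Lean on these libraries where they do the work, as an engineer would, in place of code of your own. Each camera call takes 0.05 s, during which the arm holds its last target. There are 200 camera calls.

## Working session

There is one attempt and no reset: what is moved stays moved. The work goes in short steps, Python scripts to look and compute and a tool call to move; the robot and the scene stay as the last step left them, time stands still between calls to the robot, and variables do not carry over. Pictures are saved under pics/ and viewed, at most 10 in all, crops included, and the job is handed in when it is done.

Besides the shell and the picture viewer there is one more tool, called after "Emit:" as name(argument=value, ...), one argument or row to a line, values as JSON. jog_arm: Moves the arm, as the interface text tells. Its arguments: {"type":"object","properties":{"rows":{"type":"array","items":{"type":"array"}},"squeeze":{"type":"number"}},"required":["rows"]}

```bash
mkdir -p pics; cat > h.py <<'E'
from station import *
import numpy as np, cv2
def world(p,c,r,win=2):
    K=p["K"];c=int(c);r=int(r)
    z=p["range_z"][max(r-win,0):r+win+1,max(c-win,0):c+win+1];z=np.median(z[z>0]) if (z>0).any() else 0
    v=np.array([(c-K[0][2])/K[0][0]*z,-(r-K[1][2])/K[1][1]*z,-z,1])
    return (p["world_from_camera"]@v)[:3]
def save(p,n): cv2.imwrite("pics/"+n,cv2.cvtColor(p["image"],cv2.COLOR_RGB2BGR))
E
python3 - <<'E'
from h import *
np.set_printoptions(precision=3,suppress=True)
o=get_obs();print(o["time_s"],o["ee_pos"],o["eef_rot"],o["grip_width"])
for n in["top","scene"]:
    p=camera(n);save(p,n+"1.png");print(n,np.array(p["world_from_camera"])[:3,3])
    for l in["blue_box_button_top","blue_box","red_box","stamp_center","tin","shell_bowl"]:
        for f in(search_frame,spot_point):
            for d in f(l,p)[:4]:
                if d["p"]<.2: continue
                c,r=d["at"][0]*640,d["at"][1]*400
                print(l,f.__name__,round(d["p"],2),int(c),int(r),world(p,min(c,639),min(r,399)))
E
```

```text
0.0 [0.201 0.512 0.176] [-3.141 -0.     2.767] 0.09372845943772178
top [ 0.354 -0.042  1.587]
blue_box call 0.37 285 180 [0.6   0.078 0.12 ]
blue_box call 0.82 287 184 [0.588 0.072 0.12 ]
red_box call 0.58 378 186 [ 0.584 -0.198  0.117]
red_box call 0.59 377 191 [ 0.569 -0.195  0.116]
red_box call 0.57 286 179 [0.603 0.075 0.12 ]
stamp_center call 0.63 452 208 [ 0.527 -0.43   0.055]
stamp_center call 0.61 430 210 [ 0.52  -0.362  0.058]
stamp_center call 0.47 440 228 [ 0.465 -0.391  0.059]
stamp_center call 0.65 453 207 [ 0.53  -0.433  0.056]
stamp_center call 0.55 440 231 [ 0.456 -0.392  0.055]
stamp_center call 0.39 430 210 [ 0.52  -0.362  0.058]
tin call 0.73 203 237 [0.434 0.334 0.041]
tin call 0.26 287 180 [0.6   0.072 0.12 ]
tin call 0.83 204 236 [0.437 0.331 0.042]
shell_bowl call 0.69 447 166 [ 0.668 -0.43   0.006]
shell_bowl call 0.64 443 166 [ 0.667 -0.418  0.006]
scene [-0.125 -0.764  0.897]
blue_box_button_top call 0.69 305 174 [0.578 0.067 0.114]
blue_box_button_top call 0.7 306 169 [0.591 0.077 0.121]
blue_box call 0.94 309 185 [0.566 0.038 0.096]
blue_box call 0.78 308 199 [0.542 0.017 0.068]
red_box call 0.83 375 233 [ 0.548 -0.236  0.098]
red_box call 0.81 375 247 [ 0.527 -0.256  0.077]
stamp_center call 0.77 399 306 [ 0.46  -0.395  0.025]
stamp_center call 0.75 401 282 [ 0.526 -0.348  0.018]
stamp_center call 0.64 431 299 [ 0.519 -0.442  0.042]
stamp_center call 0.29 452 269 [ 0.665 -0.408  0.007]
stamp_center call 0.63 404 283 [ 0.516 -0.364  0.036]
stamp_center call 0.62 434 297 [ 0.521 -0.447  0.052]
stamp_center call 0.55 398 304 [ 0.458 -0.392  0.031]
tin call 0.94 218 181 [0.42  0.313 0.041]
tin call 0.73 219 185 [0.419 0.309 0.028]
shell_bowl call 0.87 455 268 [ 0.673 -0.412  0.007]
shell_bowl call 0.6 451 274 [ 0.65  -0.415  0.005]
```

View pics/top1.png

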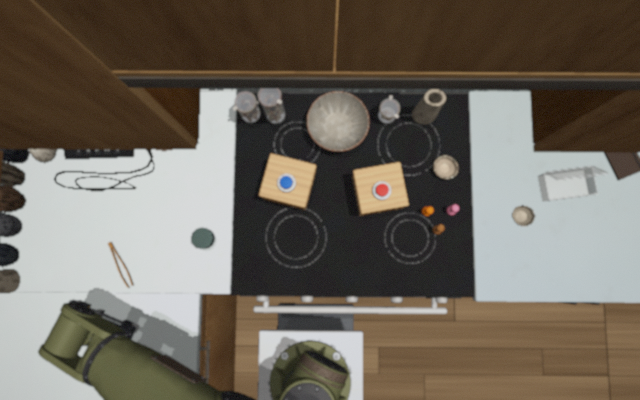

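View pics/scene1.png

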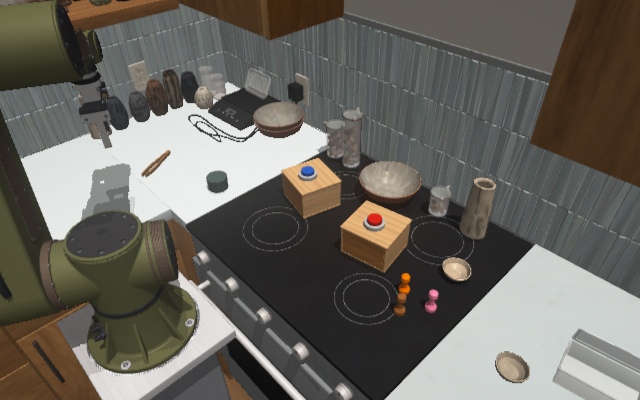

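The top view shows the blue box with its button at (287,183), yawed slightly, and the red box at (381,189). The brown stamp at (440,229) is the one meant; the look-alikes are orange (428,211) and pink (453,209). The tin is at (203,238) and the bowl at (446,167).

```bash
python3 - <<'E'
from h import *
np.set_printoptions(precision=4,suppress=True)
p=camera("top");K=p["K"]
z=p["range_z"];r,c=np.mgrid[:400,:640]
W=np.stack([(c-K[0][2])/K[0][0]*z,-(r-K[1][2])/K[1][1]*z,-z,np.ones_like(z)],-1)@np.array(p["world_from_camera"]).T
hsv=cv2.cvtColor(p["image"],cv2.COLOR_RGB2HSV)
for n,x0,y0 in(("blue",.59,.072),("red",.575,-.2)):
    near=(abs(W[...,0]-x0)<.13)&(abs(W[...,1]-y0)<.13)
    m=near&(W[...,2]>.085)&(W[...,2]<.107)
    print(n,cv2.minAreaRect(W[m][:,:2].astype(np.float32)*1000),W[m][:,:2].mean(0))
    m=near&(W[...,2]>.113)&(W[...,2]<.13);print(" button",W[m][:,:3].mean(0),m.sum())
m=(W[...,2]>.02)&(W[...,2]<.1)&(abs(W[...,0]-.49)<.09)&(abs(W[...,1]+.4)<.08)
n,L,s,ce=cv2.connectedComponentsWithStats(m.astype(np.uint8))
for i in range(1,n):
    k=L==i; print("comp",s[i],W[k][:,:3].mean(0),W[k][:,2].max(),np.median(hsv[k],0))
print(get_obs()["qpos"])
E
```

```text
blue ((603.8731079101562, 72.66264343261719), (144.44155883789062, 134.44540405273438), 75.80680847167969) [0.6039 0.0718]
 button [0.5942 0.075  0.12  ] 142
red ((582.8514404296875, -208.28269958496094), (134.32199096679688, 144.4508819580078), 10.552590370178223) [ 0.5829 -0.2076]
 button [ 0.5724 -0.2096  0.1195] 144
comp [451 205   8   8  51] [ 0.5254 -0.4381  0.0544] 0.06615628644401816 [170.  91. 185.]
comp [424 207  10   8  49] [ 0.5196 -0.3604  0.0544] 0.06808735522425069 [ 16. 215. 193.]
comp [436 225   9   8  50] [ 0.4646 -0.3927  0.0549] 0.06493344115032218 [ 14. 159. 139.]
comp [438 233   1   1   1] [ 0.4522 -0.3933  0.0211] 0.021108625378641444 [ 14. 162. 112.]
[ 1.1294  0.2999  1.521   0.      1.3207 -0.0666]
```

Emit:
jog_arm(
  rows=[
    [[0,0,0],-7.1,0.0],
    [[-0.0305,-0.0205,0],0,0.0],
    [[-0.0305,-0.0205,0],0,0.0],
    [[-0.0305,-0.0205,0],0,0.0],
    [[-0.0305,-0.0205,0],0,0.0],
    [[-0.0305,-0.0205,0],0,0.0],
    [[-0.0305,-0.0205,0],0,0.0],
    [[-0.0305,-0.0205,0],0,0.0],
    [[-0.0305,-0.0205,0],0,0.0],
  ],
  squeeze=10,
)

```text
time_s: 2.1
ee_pos: [0.3979, 0.2909, 0.1762]
eef_rot: [3.141, 0.0, 2.891]
force: [0.4, 1.3, -0.7]
grip_width: 0.0371
grip_force: 0.0
```

Emit:
jog_arm(
  rows=[
    [[-0.0305,-0.0205,0],0,0.0],
    [[-0.0305,-0.0205,0],0,0.0],
    [[-0.0305,-0.0205,0],0,0.0],
    [[-0.0305,-0.0205,0],0,0.0],
    [[-0.0305,-0.0205,0],0,0.0],
    [[-0.0305,-0.0205,0],0,0.0],
    [[-0.0305,-0.0205,0],0,0.0],
    [[-0.0305,-0.0205,0],0,0.0],
    [[0,0,0],0,0.0],
    [[0,0,0],0,0.0],
  ],
)

```text
time_s: 2.93
ee_pos: [0.5931, 0.0716, 0.1754]
eef_rot: [-3.141, -0.001, 2.888]
force: [0.1, -0.2, 0.1]
grip_width: 0.0004
grip_force: 0.0
```

Emit:
jog_arm(
  rows=[
    [[0,0.003,0.02],0,0.0],
    [[0,0,0.02],0,0.0],
    [[0,0,0.01],0,0.0],
    [[0,0,0.005],0,0.0],
    [[0,0,0.003],0,0.0],
    [[0,0,0.003],0,0.0],
    [[0,0,0.001],0,0.0],
    [[0,0,0],0,0.0],
  ],
)

```text
time_s: 3.6
ee_pos: [0.5935, 0.0759, 0.1145]
eef_rot: [3.141, 0.001, 2.891]
force: [-1.3, 1.0, -0.3]
grip_width: 0.0005
grip_force: 0.0
```

Emit:
jog_arm(
  rows=[
    [[0,0,0.002],0,0.0],
    [[0,0,0],0,0.0],
    [[0,0,0],0,0.0],
  ],
)

```text
time_s: 3.85
ee_pos: [0.5934, 0.0758, 0.1122]
eef_rot: [3.142, 0.0, 2.891]
force: [0.2, 0.4, 0.4]
grip_width: 0.0007
grip_force: 0.0
```

Emit:
jog_arm(
  rows=[
    [[0,0,-0.02],0,0.02],
    [[0,0,-0.03],0,0.06],
    [[0,0,-0.02],0,0.06],
    [[0,0,0],0,0.06],
    [[0,0,0],0,0.06],
  ],
)

```text
time_s: 4.27
ee_pos: [0.5938, 0.0758, 0.1829]
eef_rot: [3.141, 0.002, 2.891]
force: [-0.5, 0.2, -0.9]
grip_width: 0.0304
grip_force: 0.0
```

```bash
python3 - <<'E'
from h import *
np.set_printoptions(precision=4,suppress=True)
p=camera("scene");save(p,"scene2.png")
o=get_obs();print(o["time_s"],o["ee_pos"],o["eef_rot"],o["force"])
for d in spot_point("blue_box_drawer_floor",p)[:2]: print(d,world(p,d["at"][0]*640,d["at"][1]*400))
E
```

```text
4.3167 [0.5932 0.0758 0.1816] [-3.1415 -0.0002  2.8906] [-0.0562  0.257  -0.8125]
{'at': [0.4833, 0.4985], 'p': 0.71} [0.5457 0.0166 0.0665]
```

View pics/scene2.png

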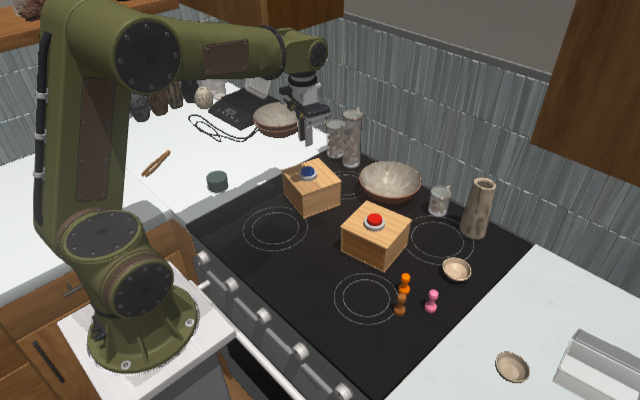

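The drawer is still shut (box front at (310,200) is flat), and there was no contact force. I'll check the fingertip's actual position in the cameras against the reported TCP.

```bash
python3 - <<'E'
from h import *
np.set_printoptions(precision=4,suppress=True)
o=get_obs();print(o["ee_pos"],o["grip_width"])
p=camera("scene");K=p["K"];M=np.linalg.inv(p["world_from_camera"])
v=M@np.append(o["ee_pos"],1);print("TCP px",K[0][0]*v[0]/-v[2]+K[0][2],K[1][2]-K[1][1]*v[1]/-v[2])
z=p["range_z"];r,c=np.mgrid[:400,:640]
W=np.stack([(c-K[0][2])/K[0][0]*z,-(r-K[1][2])/K[1][1]*z,-z,np.ones_like(z)],-1)@np.array(p["world_from_camera"]).T
m=(abs(W[...,0]-.594)<.1)&(abs(W[...,1]-.075)<.1)&(W[...,2]>.13)&(W[...,2]<.21)
q=W[m];q=q[q[:,2].argsort()];print(len(q));print(q[:12,:3])
m=(abs(W[...,0]-.594)<.03)&(abs(W[...,1]-.075)<.03)&(W[...,2]>.113)&(W[...,2]<.13);print("button",W[m][:,:3].mean(0),W[m][:,:3].min(0),W[m][:,:3].max(0))
im=p["image"][90:210,240:380];cv2.imwrite("pics/crop.png",cv2.cvtColor(cv2.resize(im,None,fx=5,fy=5,interpolation=cv2.INTER_CUBIC),cv2.COLOR_RGB2BGR))
E
```

```text
[0.593  0.0758 0.181 ] 0.038343003393879097
TCP px 306.00168744607714 151.9520530774491
0
[]
button [0.5911 0.0724 0.1197] [0.5732 0.0543 0.1133] [0.6153 0.0944 0.1247]
```

View pics/crop.png

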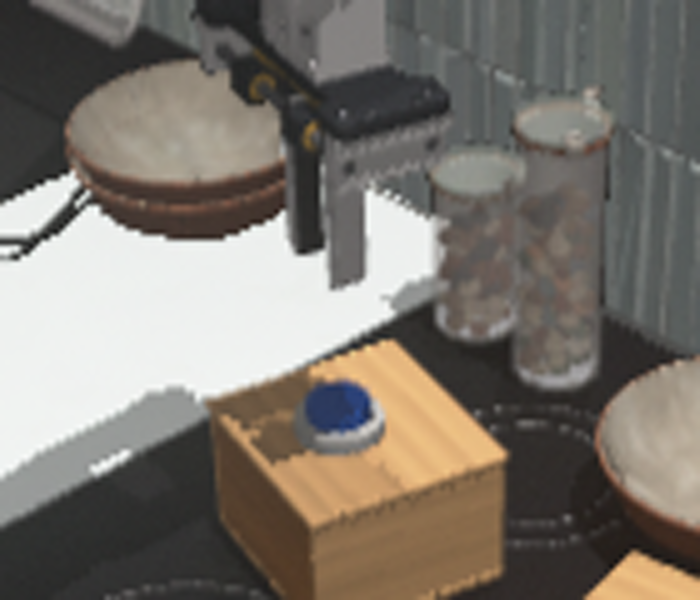

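The fingertips appear about 8 px above where the reported TCP projects, so the true tip is higher than reported. I'll quantify that.

```bash
python3 - <<'E'
from h import *
np.set_printoptions(precision=4,suppress=True)
o=get_obs();print(o["ee_pos"],o["grip_width"])
p=camera("scene")
for c,r in((301,139),(301,136),(309,145),(309,142),(309,138)): print(c,r,p["range_z"][r,c],world(p,c,r,1))
w=camera("wrist");save(w,"wrist1.png");K=w["K"];print(K,np.array(w["T_tool_cam"]))
for d in search_frame("blue_box_button_top",w)[:1]+spot_point("blue_box_button_top",w)[:1]:
    u=d["at"][0]*640;v=d["at"][1]*400;a=np.array([(u-K[0][2])/K[0][0],(v-K[1][2])/K[1][1]]);t=np.hypot(*a)
    ray=np.array([a[0]/t*np.sin(t),-a[1]/t*np.sin(t),-np.cos(t)])
    z=w["range_z"][int(v),int(u)];P=ray*z/np.cos(t)
    print(d,z,(np.array(w["T_tool_cam"])@np.append(P,1))[:3])
E
```

```text
[0.5929 0.0758 0.1808] 0.0425962744862408
301 139 1.293358 [0.5942 0.0968 0.2148]
301 136 1.296815 [0.5957 0.0978 0.2237]
309 145 1.2537539 [0.5791 0.0454 0.2242]
309 142 1.2435244 [0.5786 0.0444 0.2346]
309 138 1.2394373 [0.5789 0.044  0.2474]
[[309.7069   0.     322.0759]
 [  0.     309.7069 203.8209]
 [  0.       0.       1.    ]] [[-0.0001  0.9627  0.2705  0.0787]
 [ 1.      0.0001  0.      0.0006]
 [-0.      0.2705 -0.9627 -0.2087]
 [ 0.      0.      0.      1.    ]]
{'at': [0.4994, 0.5172], 'p': 0.59} 0.2809756 [ 0.     -0.0017  0.061 ]
{'at': [0.5008, 0.5205], 'p': 0.67} 0.28252816 [-0.0016 -0.0009  0.0622]
```

View pics/wrist1.png

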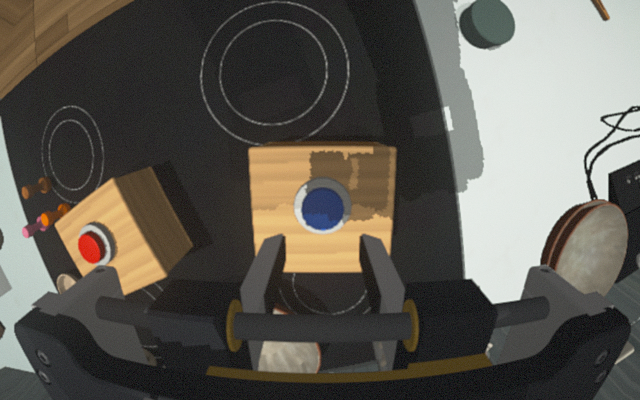

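The wrist view shows the button at (322,205), straight below the TCP, and the fingertips at about (275,240) and (370,240). I'll get the fingertip depth in tool coordinates.

```bash
python3 - <<'E'
from h import *
np.set_printoptions(precision=4,suppress=True)
w=camera("wrist");K=w["K"];z=w["range_z"];print(get_obs()["grip_width"])
v,u=np.mgrid[:400,:640];a=(u-K[0][2])/K[0][0];b=(v-K[1][2])/K[1][1];t=np.hypot(a,b)+1e-9
P=np.stack([a/t*np.sin(t),-b/t*np.sin(t),-np.cos(t)],-1)*(z/np.cos(t))[...,None]
T=np.array(w["T_tool_cam"]);Q=P@T[:3,:3].T+T[:3,3]
for uu,vv in((275,238),(278,242),(280,250),(270,245),(275,255),(367,238),(370,245),(365,255)): print(uu,vv,z[vv,uu],Q[vv,uu])
m=(z>0)&(abs(Q[...,1])<.06)&(abs(Q[...,0])<.02)&(Q[...,2]<.03);q=Q[m];print(len(q),q[:,2].max(),np.percentile(q[:,2],[50,90,99]))
E
```

```text
0.05933652826287236
275 238 0.19075716 [ 0.0066 -0.0288 -0.0308]
278 242 0.31629938 [-0.0448 -0.045   0.0851]
280 250 0.31851146 [-0.0538 -0.0433  0.0849]
270 245 0.175201 [ 0.0085 -0.0294 -0.0465]
275 255 0.18548116 [-0.0015 -0.0281 -0.0386]
367 238 0.31457612 [-0.0402  0.0467  0.0846]
370 245 0.1855717 [ 0.0044  0.0297 -0.0368]
365 255 0.31903818 [-0.0591  0.0455  0.0839]
12257 -0.029528401302496204 [-0.1321 -0.0602 -0.0345]
```

Both cameras agree that the real fingertips end about 29 mm behind the reported TCP. I'll treat the real tip as reported z + 0.029 and press again.

Emit:
jog_arm(
  rows=[
    [[0,0,0.01],0,0.0],
    [[0,0,0.01],0,0.0],
    [[0,0,0.01],0,0.0],
    [[0,0,0.01],0,0.0],
    [[0,0,0.01],0,0.0],
    [[0,0,0.01],0,0.0],
    [[0,0,0.01],0,0.0],
    [[0,0,0.01],0,0.0],
    [[0,0,0.006],0,0.0],
    [[0,0,0],0,0.0],
  ],
)

```text
time_s: 5.5
ee_pos: [0.5927, 0.0758, 0.0944]
eef_rot: [-3.141, -0.002, 2.891]
force: [0.4, 0.3, -0.7]
grip_width: 0.0008
grip_force: 0.0
```

Emit:
jog_arm(
  rows=[
    [[0,0,0.005],0,0.0],
    [[0,0,0.003],0,0.0],
    [[0,0,0.002],0,0.0],
    [[0,0,0],0,0.0],
  ],
)

```text
time_s: 5.83
ee_pos: [0.5938, 0.0759, 0.0863]
eef_rot: [3.141, 0.001, 2.891]
force: [1.3, 0.3, 2.7]
grip_width: 0.0001
grip_force: 1.6
```

Emit:
jog_arm(
  rows=[
    [[0,0,0.002],0,0.0],
    [[0,0,0.001],0,0.0],
    [[0,0,0],0,0.0],
  ],
)

```text
time_s: 6.08
ee_pos: [0.5937, 0.0759, 0.0833]
eef_rot: [3.141, 0.001, 2.891]
force: [1.8, 0.3, 4.9]
grip_width: 0.0006
grip_force: 2.3
```

Emit:
jog_arm(
  rows=[
    [[0,0,-0.02],0,0.0],
    [[0,0,-0.03],0,0.02],
    [[0,0,-0.03],0,0.06],
    [[0,-0.03,0],0,0.06],
    [[0,-0.035,0],0,0.06],
    [[0,-0.035,0],0,0.06],
    [[0,-0.035,0],0,0.06],
    [[0,-0.035,0],0,0.06],
  ],
)

```text
time_s: 6.75
ee_pos: [0.5501, -0.0901, 0.1627]
eef_rot: [-3.142, -0.001, 2.891]
force: [-0.0, -1.0, 0.8]
grip_width: 0.0437
grip_force: 0.0
```

```bash
python3 - <<'E'
from h import *
np.set_printoptions(precision=4,suppress=True)
p=camera("top");K=p["K"]
z=p["range_z"];r,c=np.mgrid[:400,:640]
W=np.stack([(c-K[0][2])/K[0][0]*z,-(r-K[1][2])/K[1][1]*z,-z,np.ones_like(z)],-1)@np.array(p["world_from_camera"]).T
a=np.radians(-14.2);ex=np.array([np.cos(a),np.sin(a)]);ey=np.array([-ex[1],ex[0]])
d=W[...,:2]-[.6039,.0722];X=d@ex;Y=d@ey
m=(X<-.08)&(X>-.25)&(abs(Y)<.09)&(W[...,2]>.005)&(W[...,2]<.13)
print(m.sum());
if m.sum():
    print(X[m].min(),Y[m].min(),Y[m].max())
    f=m&(W[...,2]>.07);print("front",X[f].min(),X[f].max(),Y[f].mean())
    f=m&(W[...,2]<.02);print("floor",X[f].min(),X[f].max(),Y[f].min(),Y[f].max(),W[f].mean(0))
p=camera("scene");save(p,"scene3.png")
for d in spot_point("blue_box_drawer_floor",p)[:2]: print(d,world(p,d["at"][0]*640,d["at"][1]*400))
print(get_obs()["ee_pos"],get_obs()["qpos"])
E
```

```text
1231
-0.24976280879258125 -0.08477997610558281 0.08951391695778409
front -0.17002091052997548 -0.16176598933903677 0.00036025902872189187
floor -0.24976280879258125 -0.08005957609420404 -0.08477997610558281 0.08951391695778409 [0.4775 0.1075 0.0119 1.    ]
{'at': [0.4402, 0.529], 'p': 0.75} [0.466  0.0511 0.0469]
[ 0.5504 -0.0906  0.1628] [-0.2287  0.3288  1.5146 -0.0001  1.2992 -1.5454]
```

View pics/scene3.png

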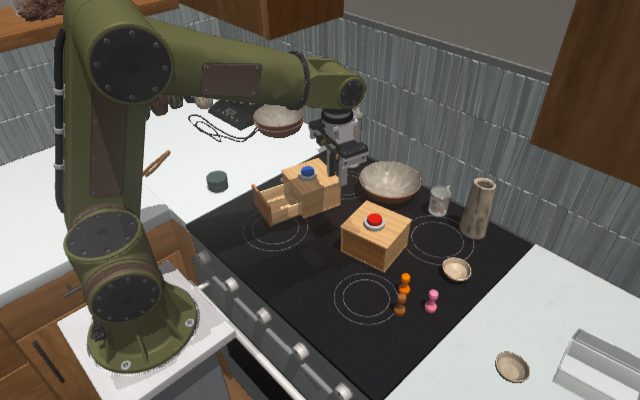

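The drawer is out, visible at (272,198). Next is the brown stamp.

Emit:
jog_arm(
  rows=[
    [[0.0008,-0.0314,0],0,0.065],
    [[0.0008,-0.0314,0],0,0.065],
    [[0.0008,-0.0314,0],0,0.065],
    [[0.0008,-0.0314,0],0,0.065],
    [[0.0008,-0.0314,0],0,0.065],
    [[0.0008,-0.0314,0],0,0.065],
    [[0.0008,-0.0314,0],0,0.065],
    [[0.0008,-0.0314,0],0,0.065],
    [[0.0008,-0.0314,0],0,0.065],
    [[0.0008,-0.0314,0],0,0.065],
    [[0,0,0],0,0.065],
    [[0,0,0],0,0.065],
  ],
)

```text
time_s: 7.9
ee_pos: [0.4655, -0.391, 0.1623]
eef_rot: [3.141, -0.001, 2.89]
force: [0.0, 0.9, -0.9]
grip_width: 0.0649
grip_force: 0.0
```

```bash
python3 - <<'E'
from h import *
np.set_printoptions(precision=4,suppress=True)
o=get_obs();print(o["ee_pos"],o["eef_rot"],o["grip_width"])
w=camera("wrist");save(w,"wrist2.png");K=w["K"];z=w["range_z"]
v,u=np.mgrid[:400,:640];a=(u-K[0][2])/K[0][0];b=(v-K[1][2])/K[1][1];t=np.hypot(a,b)+1e-9
P=np.stack([a/t*np.sin(t),-b/t*np.sin(t),-np.cos(t)],-1)*(z/np.cos(t))[...,None]
T=np.array(w["T_tool_cam"]);Q=P@T[:3,:3].T+T[:3,3]
zt=o["ee_pos"][2]
m=(z>0)&(Q[...,2]>zt-.07)&(Q[...,2]<zt-.045)&(abs(Q[...,0])<.12)&(abs(Q[...,1])<.12)
n,L,s,ce=cv2.connectedComponentsWithStats(m.astype(np.uint8))
for i in range(1,n):
    if s[i][4]>20: k=L==i;print(s[i],Q[k].mean(0),Q[k].min(0),Q[k].max(0),np.median(w["image"][k],0))
E
```

```text
[ 0.4655 -0.391   0.1623] [ 3.1407 -0.0011  2.8897] 0.06492918773188398
[309 185  21  23 381] [-0.0007 -0.0026  0.1048] [-0.0129 -0.0134  0.1002] [0.0088 0.008  0.1172] [96. 64. 37.]
[349 225  21  22 357] [-0.0452  0.0415  0.1054] [-0.0582  0.0306  0.0995] [-0.0363  0.0526  0.1169] [243. 134.  10.]
[423 226   9  16  61] [-0.042   0.118   0.1041] [-0.0488  0.1165  0.0927] [-0.0382  0.12    0.1169] [119.  93.  64.]
[285 246  19  21 335] [-0.0705 -0.0311  0.1053] [-0.0829 -0.0419  0.1002] [-0.062  -0.0211  0.1165] [243. 145. 175.]
```

View pics/wrist2.png

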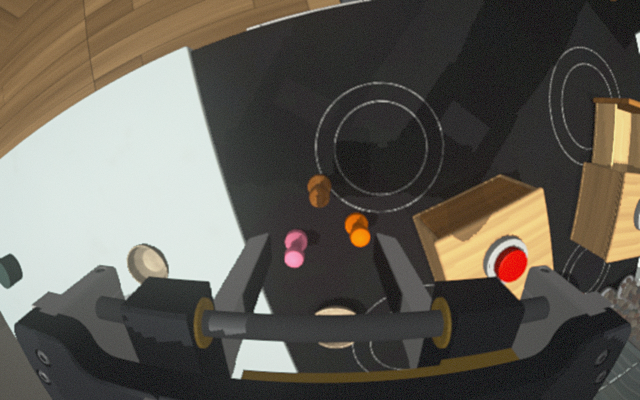

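Grasp the stamp: it sits at tool (−0.001, −0.0025), and the brown one is at (319,190) in the picture.

Emit:
jog_arm(
  rows=[
    [[0,-0.0025,0.025],0,0.065],
    [[0,0,0.025],0,0.065],
    [[0,0,0.025],0,0.065],
    [[0,0,0.025],0,0.065],
    [[0,0,0.025],0,0.065],
    [[0,0,0.02],0,0.065],
    [[0,0,0.01],0,0.065],
    [[0,0,0.005],0,0.065],
    [[0,0,0],0,0.04],
    [[0,0,0],0,0.01],
    [[0,0,0],0,0.01],
    [[0,0,0],0,0.01],
  ],
  squeeze=12,
)

```text
time_s: 8.95
ee_pos: [0.4654, -0.3938, 0.0042]
eef_rot: [-3.141, 0.002, 2.891]
force: [-0.5, -0.6, 0.1]
grip_width: 0.0419
grip_force: 0.0
```

Emit:
jog_arm(
  rows=[
    [[0,0,0],0,0.0],
    [[0,0,0],0,0.0],
    [[0,0,0],0,0.0],
    [[0,0,0],0,0.0],
  ],
)

```text
time_s: 9.28
ee_pos: [0.465, -0.3935, 0.0033]
eef_rot: [-3.142, 0.0, 2.891]
force: [0.2, 0.5, 2.2]
grip_width: 0.0229
grip_force: 12.0
```

Emit:
jog_arm(
  rows=[
    [[0,0,-0.01],0,0.0],
    [[0,0,-0.02],0,0.0],
    [[0,0,-0.025],0,0.0],
    [[0,0,-0.03],0,0.0],
    [[0,0,-0.03],0,0.0],
    [[0,0,-0.025],0,0.0],
    [[0,0,0],0,0.0],
  ],
)

```text
time_s: 9.87
ee_pos: [0.4663, -0.3949, 0.1495]
eef_rot: [-3.137, 0.007, 2.891]
force: [0.0, 0.1, 0.3]
grip_width: 0.0234
grip_force: 11.9
```

```bash
python3 - <<'E'
from h import *
np.set_printoptions(precision=4,suppress=True)
o=get_obs();print(o["ee_pos"],o["eef_rot"],o["grip_width"],o["grip_force"])
y=o["eef_rot"][2];d=np.array([.4944,.0999])-o["ee_pos"][:2]
print(d@[np.cos(y),np.sin(y)],d@[np.sin(y),-np.cos(y)])
p=camera("scene");cv2.imwrite("pics/crop2.png",cv2.cvtColor(cv2.resize(p["image"][180:330,330:530],None,fx=3.5,fy=3.5,interpolation=cv2.INTER_CUBIC),cv2.COLOR_RGB2BGR))
E
```

```text
[ 0.4663 -0.3949  0.1495] [-3.1374  0.0073  2.8907] 0.02338556819382538 11.912089487852882
0.09560772310720334 0.48625160860119615
```

View pics/crop2.png

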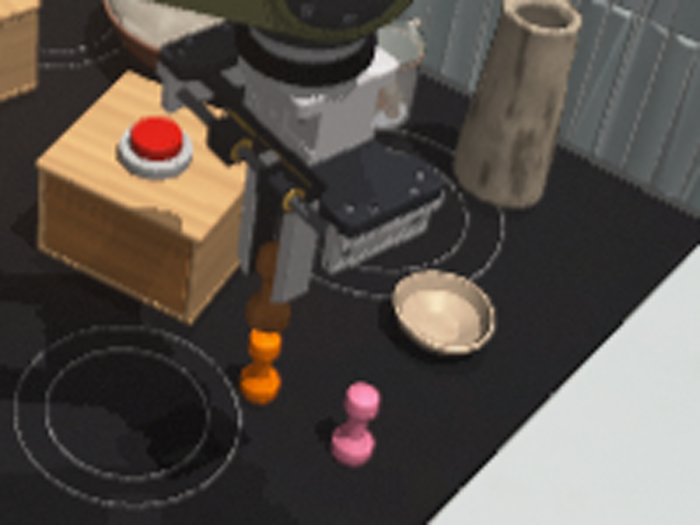

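The brown stamp hangs upright between the fingers at crop (268,290), with the orange and pink ones untouched. Next, carry it over the drawer.

Emit:
jog_arm(
  rows=[
    [[0.003,0.015,0],0,0.0],
    [[0.006,0.03,0],0,0.0],
    [[0.006,0.03,0],0,0.0],
    [[0.006,0.03,0],0,0.0],
    [[0.006,0.03,0],0,0.0],
    [[0.006,0.03,0],0,0.0],
    [[0.006,0.03,0],0,0.0],
    [[0.006,0.03,0],0,0.0],
    [[0.006,0.03,0],0,0.0],
    [[0.006,0.03,0],0,0.0],
    [[0.006,0.03,0],0,0.0],
    [[0.006,0.03,0],0,0.0],
  ],
)

```text
time_s: 10.92
ee_pos: [0.4829, -0.0406, 0.1423]
eef_rot: [-3.141, -0.001, 2.891]
force: [0.8, -1.6, -0.1]
grip_width: 0.0229
grip_force: 11.9
```

Emit:
jog_arm(
  rows=[
    [[0.006,0.03,0],0,0.0],
    [[0.006,0.03,0],0,0.0],
    [[0.006,0.03,0],0,0.0],
    [[0.006,0.03,0],0,0.0],
    [[0.003,0.015,0],0,0.0],
    [[0,0.006,0],0,0.0],
    [[0,0,0],0,0.0],
    [[0,0,0],0,0.0],
  ],
)

```text
time_s: 11.58
ee_pos: [0.4923, 0.1005, 0.1426]
eef_rot: [-3.141, -0.001, 2.891]
force: [0.0, -0.4, 0.2]
grip_width: 0.023
grip_force: 11.9
```

```bash
python3 - <<'E'
from h import *
np.set_printoptions(precision=4,suppress=True)
o=get_obs();print(o["time_s"],o["ee_pos"],o["eef_rot"],o["grip_width"],o["grip_force"],o["force"])
y=o["eef_rot"][2];d=np.array([.4944,.0999])-o["ee_pos"][:2]
print(d@[np.cos(y),np.sin(y)],d@[np.sin(y),-np.cos(y)])
w=camera("wrist");save(w,"wrist3.png")
E
```

```text
11.5833 [0.4923 0.1005 0.1426] [-3.141  -0.0008  2.8908] 0.02300827495253526 11.911572952798792 [ 0.0066 -0.4112  0.2459]
-0.0021787214657320534 -9.362007900194061e-05
```

View pics/wrist3.png

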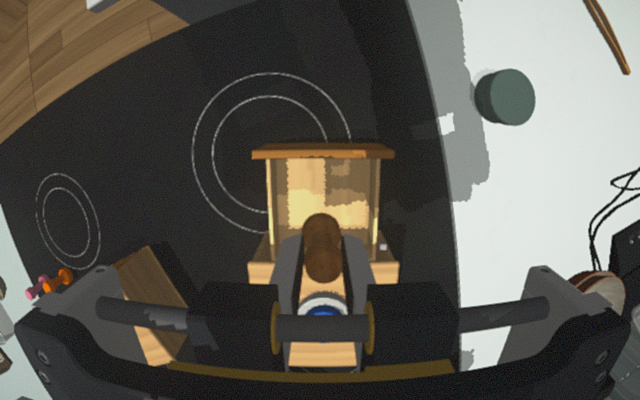

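The stamp at (322,245) is centred above the open tray, between walls at about x=268 and x=382. I'll lower it now.

Emit:
jog_arm(
  rows=[
    [[0,0,0.02],0,0.0],
    [[0,0,0.025],0,0.0],
    [[0,0,0.025],0,0.0],
    [[0,0,0.02],0,0.0],
    [[0,0,0.015],0,0.0],
    [[0,0,0.01],0,0.0],
    [[0,0,0.005],0,0.0],
    [[0,0,0.003],0,0.0],
    [[0,0,0.002],0,0.0],
    [[0,0,0],0,0.0],
  ],
)

```text
time_s: 12.47
ee_pos: [0.4928, 0.101, 0.0184]
eef_rot: [3.141, 0.001, 2.89]
force: [-0.1, 0.5, -1.1]
grip_width: 0.0231
grip_force: 11.9
```

Emit:
jog_arm(
  rows=[
    [[0,0,0.001],0,0.0],
    [[0,0,0.001],0,0.0],
    [[0,0,0],0,0.0],
  ],
)

```text
time_s: 12.72
ee_pos: [0.4927, 0.1012, 0.0163]
eef_rot: [3.141, 0.001, 2.891]
force: [0.2, -0.1, 1.2]
grip_width: 0.0229
grip_force: 11.9
```

Emit:
jog_arm(
  rows=[
    [[0,0,0],0,0.03],
    [[0,0,0],0,0.035],
    [[0,0,0],0,0.04],
    [[0,0,0],0,0.05],
    [[0,0,0],0,0.05],
    [[0,0,0],0,0.05],
  ],
)

```text
time_s: 13.22
ee_pos: [0.4925, 0.1012, 0.016]
eef_rot: [-3.142, -0.0, 2.891]
force: [-0.3, -0.5, 0.0]
grip_width: 0.0497
grip_force: 0.0
```

Emit:
jog_arm(
  rows=[
    [[0,0,-0.01],0,0.05],
    [[0,0,-0.02],0,0.05],
    [[0,0,-0.03],0,0.05],
    [[0,0,-0.03],0,0.05],
    [[0,0,-0.03],0,0.05],
    [[0,0,-0.02],0,0.05],
    [[0,0,0],0,0.05],
    [[0,0,0],0,0.05],
  ],
)

```text
time_s: 13.88
ee_pos: [0.4928, 0.1012, 0.1573]
eef_rot: [3.141, 0.002, 2.891]
force: [-0.1, 0.3, -0.9]
grip_width: 0.0499
grip_force: 0.0
```

```bash
python3 - <<'E'
from h import *
np.set_printoptions(precision=4,suppress=True)
o=get_obs();print(o["time_s"],o["ee_pos"],o["grip_width"])
w=camera("wrist");save(w,"wrist4.png");K=w["K"];z=w["range_z"]
v,u=np.mgrid[:400,:640];a=(u-K[0][2])/K[0][0];b=(v-K[1][2])/K[1][1];t=np.hypot(a,b)+1e-9
P=np.stack([a/t*np.sin(t),-b/t*np.sin(t),-np.cos(t)],-1)*(z/np.cos(t))[...,None]
T=np.array(w["T_tool_cam"]);Q=P@T[:3,:3].T+T[:3,3];Z=o["ee_pos"][2]-Q[...,2]
m=(z>0)&(abs(Q[...,0])<.03)&(abs(Q[...,1])<.03)&(Z>.055)&(Z<.09);q=Q[m];print(m.sum(),q.mean(0),Z[m].max())
f=(z>0)&(Z>.082)&(Z<.09)&(abs(Q[...,1])<.04)&(Q[...,0]>.02)&(Q[...,0]<.1);print("front x",Q[f][:,0].min(),Q[f][:,0].max())
E
```

```text
13.8833 [0.4928 0.1012 0.1573] 0.049887115390858036
412 [0.0002 0.0003 0.0868] 0.07545023362480344
front x 0.04577548843445691 0.05423774417210654
```

View pics/wrist4.png

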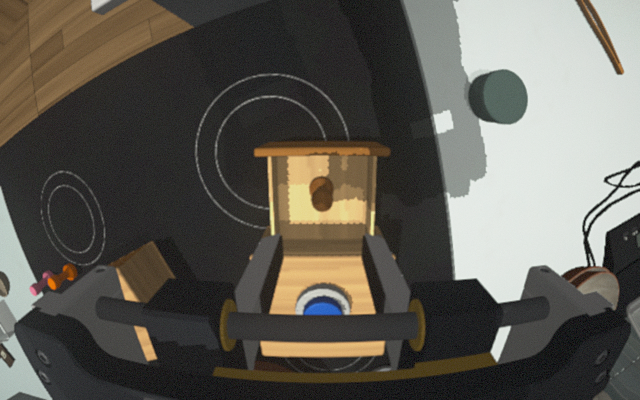

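The stamp stands upright at (321,193) in the open drawer, with its top at 75 mm, which matches 13 + 62 mm. The gripper is clear of it.

```bash
python3 -c "
from station import *
print(hand_in())"
```

```text
the job is handed in; nothing more can be done
None
```

The brown stamp stands upright and released in the blue box's open drawer, and the red box, tin and cream bowl were never touched. I handed the job in at about 14 s of the 51 s limit; no verdict was returned. The first button press missed because the fingertips end about 29 mm short of the reported tool position, so I corrected for that and pressed again.

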